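# Clamp the lid on a two-part food mould

## Robot

A 6-joint arm with a two-finger parallel gripper is mounted at the origin on the work surface. World frame = base frame: x ahead of the robot, y to its left, z up, the work surface at z = 0. Lengths are in m, angles in rad, forces in N, time in s.
With the tool pointing down it reaches from about 0.3 to 0.85 m from the base axis. Payload 4.2 kg.
Tool frame: the origin (TCP) lies on the centre line of the jaws, within the pads' length; the fingertips stand 8 mm ahead of it and the grasp point (between the pads) lies 11 mm behind it (arm.tcp_to_tips is the distance from the TCP to the fingertips, in m); y points along the fingers, z is the direction in which the jaws open and shut, and the axes are right-handed (so a half turn about y gives the same grasp; the last joint's range is limited). The gripper opens to 91 mm and grips with 3 to 60 N. Pads are 32 mm wide; open, the fingers measure 118 mm over their backs; the gripper's body (76 mm by 178 mm) begins 60 mm behind the grasp point.
Start: joints at [-0.02, 0.32, 1.565, -0, 1.257, -0.02], TCP at [0.575, 0, 0.183] pointing down, gripper open.
Joint ranges: [-3.11, 3.11], [-0.84, 2.01], [0.21, 2.61], [-1.34, 4.49], [0.05, 2.63], [-2.56, 2.56]. Speed limits (rad/s): [2.57, 2.57, 3.14, 3.14, 3.14, 3.14].

## Interface

Orientations are given as a unit quaternion [x, y, z, w].
In Python, from plant import arm gives the robot as it stands. The module is installed in compiled form; this text tells all that it offers.
- The arm moves only by the shell command python3 -m handwheel 'ROWS' [FORCE]. ROWS is JSON, a list of rows, each a list of 3 entries, a list of its own where there are three numbers: the shift along the tool's x, y, z in units of 25 mm (1.0 is 25 mm), then the turn about the tool's y in units of 6 degrees (1.0 is 6 degrees), then the closure, from 0 (fully open) to 1 (shut). In form: [[[tx, ty, tz], yaw, jaw], ...]. A call has 1 to 10 rows; each row shifts and turns the pose as measured when the row begins, along the tool's axes as they then stand; what a row does not reach is not made up. A row lasts 1/12 s, in which the tool goes at most 41.7 mm and 7.16 degrees, less where a joint would pass 70% of its speed; a pose out of reach is approached as far as the arm can. A call is refused whole if a number of a shift passes 1 or a number of a turn 1, either way. A call with a gripper value outside its range is refused whole. The fingers move at their own pace and stop on an object; FORCE is the grip in N (left out, the last holds). Time passes only in rows, so rows that do not move let the fingers close. It gives the time, the measured TCP pose, the force and the opening at its end, in the units of the state.
- arm.get_obs(): the state, without advancing time (a new reading comes with each control period).
- arm.snapshot(name): name is "scene" or "side" or "wrist"; returns a dict with "color" (420x560x3 uint8, red, green, blue), "depth" (420x560 float32, m along the optical axis (not along the pixel's ray), 0 where there is no reading), "fx", "fy", "cx", "cy" (pixels), "camera_from_world" (4x4, takes a point from world to camera coordinates). Camera axes: x right, y down, z forward; pixel columns grow to the right and rows downward; lengths in m; the calibration is good to about 2 mm. A picture is of the moment at which its call begins.
- arm.finish_job(): hands the job in, once; it reports no verdict.
The state is a dict: "t": time; "joints": joint angles; "qvel": joint speeds; "joint_torque": joint torques, N m; "tool_pos": TCP position; "ee_rot": TCP orientation; "contact_force": force on the tool from outside, world axes, zero at the start; "ft_torque": the same for the moment, N m; "finger_gap": opening from 0.0 (shut) to 1.0 (fully open).
Only numpy, scipy, OpenCV 4.12 (cv2) and the standard library are available. Lean on these libraries where they do the work, as an engineer would, in place of code of your own. Each camera call takes 0.05 s, during which the arm holds its last target. There are 200 camera calls.

## Task

Close the two-part mould: hook the straight rear edge of its loose lid under the two lugs at the rear of the base and lower the lid flat onto the seal. Then swing the wire bail from the front over the crest of the lid's crown until it drops into the saddle behind the crest and clamps the lid down. Leave the other things on the bench where they are.

Things in the scene. Friction and masses are not known exactly. Their poses are not given: they have to be found in the camera images.
- mould: Base of the mould, fixed: frosted plastic open box, 94 (x, front to rear) x 158 (y) x 63 mm high, yaw within 0.3 rad. Origin: centre of its underside, on the bench; +x = rear (away from the robot), z up. The recess for the lid is 80 (x) x 145 mm (y), open above; its walls end 63 mm above the bench.
- mould_seat (a point): Centre of the top plane of the grey sprung seal frame in the recess, 58 mm above the base's origin; axes as the base. The seal sinks about 1 mm per 6 N, at most 7 mm. Lid closed properly: lid +x along base +x, origin within 2 mm of this point in x and y, underside 57 to 58 mm above the bench before clamping, about 56 mm clamped.
- mould_lugs (a point): Middle between two hook lugs on the rear wall, x = +38, z = 69 mm in the base. Each lug is 32 mm wide, centred at y = -50 and +50 mm; its lip reaches forward from the rear wall (inner face x = +40) to x = +29 mm, underside 69 mm, top 75 mm above the bench (11 mm above the seal). Between the lugs (y -34 to +34 mm) the rear wall is only 63 mm high.
- lid: Loose frosted plastic lid, about 300 g, lying crown-up on the bench, its +x within 0.4 rad of world +x. Plate 76 (x) x 140 (y) x 6 mm. Origin: centre of its underside; +x = straight rear edge (x = +38 mm); front edge (x = -38 mm) has its two corners cut back (front 12 mm only 112 mm wide). A tall block, the crown, stands in its middle.
- lid_grip (a point): In the middle of the lid's crown, 28 mm above the lid's underside, x = -1 mm: a good height to grip. Crown: upright block, x from -20 to +18 mm, y from -26 to +26 mm, flat vertical sides up to 30 mm above the underside.
- lid_crest (a point): Crest of the crown's top: x = -2, 38.5 mm above the lid's underside. The top rises as a ramp from 31 mm (x = -20) to this crest, falls to a saddle (36 mm, x = +8 to +12) and ends in a stop ridge (41 mm, x = +12 to +18 mm).
- lid_rear (a point): Middle of the lower rear edge of the lid (x = +38, z = 0 mm in the lid).
- bail_hinge (a point): Middle of the hinge axis of the wire bail, x = 0, z = 34 mm in the base; axes as the base, hinge along y. The bail is a U of 7 mm steel wire: arms outside the base at y = -87 and +87 mm, crossbar 64 mm from the axis, with a free-turning sleeve (10 mm thick, 64 mm long) in its middle that rolls over the crown.
- bail_tab (a point): Point in the bail's flat steel thumb tab, 84 mm from the hinge axis. The tab stands outward from the middle of the crossbar, in the plane of the arms: 64 to 92 mm from the axis, 50 mm wide in y, 4 mm thick.
- bail (a joint): Bail angle, rad: 0 = level, pointing to the front (base -x), 1.57 = upright; stops at 0 and 1.85. Starts at 0.3 to 0.5; stays where left (friction 0.11 N m). With the lid home the sleeve meets the ramp at about 1.3, presses the lid down (about 20 N; 5 to 10 N push at the tab), passes the crest at 1.54 to 1.58 and rests in the saddle at 1.69 to 1.76.
- cutter: Bystander: steel ring, 52 mm across, 32 mm high. Origin: centre of the underside.
- cup: Bystander: small white cup, 52 mm across, 45 mm high. Origin: centre of the underside.
- bowl: Bystander: steel bowl, 130 mm across, 55 mm high. Origin: centre of the underside.
- spatula: Bystander: spatula, wooden handle, lying flat on the bench, handle to its -x.
- jar: Bystander: glass jar with a white cap, 70 mm across, 90 mm high. Origin: centre of the underside.
- pin: Bystander: wooden roller, 40 mm thick, 220 mm long, lying on the bench.
- spare_tray: Bystander: frosted tray with lens-shaped domes, 130 x 180 x 12 mm. Origin: centre of the underside.
Mind the look-alikes: they are no part of the job. Leave any blue look-alike of the lid alone.

How it is judged:
On the way:
1. the lid lies home: hooked under both lugs and flat on the seal, the bail still open (distance between lid and mould_seat below 0.01 m and x of lid_rear in the frame of mould above 0.033 m and z of lid_rear in the frame of mould below 0.0605 m and z of lid in the frame of mould below 0.06 m and angle between lid's own z axis and vertical below 0.06 rad and value of joint bail below 1.3 rad), for 0.3 s.
At the end, for the whole second after the job is handed in: The lid lies in the recess (origin within 10 mm of mould_seat), rear edge under both lugs (over 33 mm behind the base's centre), level within 0.05 rad, at rest, pressed into the seal (underside 50 to 57 mm up), and the bail stays past the crest (angle above 1.64 rad) (distance between lid and mould_seat below 0.01 m and x of lid_rear in the frame of mould above 0.033 m and z of lid_rear in the frame of mould below 0.059 m and z of lid in the frame of mould between 0.05 and 0.057 m and angle between lid's own z axis and vertical below 0.05 rad and value of joint bail above 1.64 rad and linear speed of lid below 0.02 m/s); the robot touches nothing.
It fails at once if a bystander is moved more than 40 mm (distance of any of cutter, cup, bowl, spatula, jar, pin, spare_tray from where it was at the start of the episode above 0.04 m).
It also fails if it takes over 59 s, if anything falls off the work surface, if the arm or the gripper's body presses on something with over 40 N, if the wrist force passes 120 N, or if a joint passes its speed limit or range.

## Working session

There is one attempt and no reset: what is moved stays moved. The work goes in short steps, Python scripts to look and compute and a shell command to move; the robot and the scene stay as the last step left them, time stands still between calls to the robot, and variables do not carry over. Pictures are saved under pics/ and viewed, about 8 in all and at most 12, crops included, and the job is handed in when it is done.

```bash
mkdir -p pics; cat > h.py <<'E'
import numpy as np, cv2
from plant import arm
def snap(n,f):
    s=arm.snapshot(n); np.savez(f,**{k:np.array(v) for k,v in s.items()})
    cv2.imwrite(f'pics/{f}.png',s['color'][:,:,::-1]); return s
def load(f): return dict(np.load(f+'.npz'))
def ray(s,u,v,z):
    T=np.linalg.inv(s['camera_from_world']); d=T[:3,:3]@np.array([(u-s['cx'])/s['fx'],(v-s['cy'])/s['fy'],1]); o=T[:3,3]
    return o+d*(z-o[2])/d[2]
def cloud(s):
    v,u=np.indices(s['depth'].shape); d=s['depth']
    P=np.stack([(u-s['cx'])/s['fx']*d,(v-s['cy'])/s['fy']*d,d,np.ones_like(d)],-1)
    return (P@np.linalg.inv(s['camera_from_world']).T)[...,:3]
E
python3 - <<'E'
from h import *
a=snap('scene','s0');b=snap('side','d0')
for s in(a,b): print(np.linalg.inv(s['camera_from_world']).round(3),s['fx'])
o=arm.get_obs();print({k:o[k] for k in('t','tool_pos','ee_rot','contact_force','finger_gap')},arm.tcp_to_tips)
E
```

```text
[[ 0.781  0.507 -0.365  1.116]
 [ 0.624 -0.649  0.435 -0.621]
 [-0.016 -0.567 -0.823  1.188]
 [ 0.     0.     0.     1.   ]] 447.19855699965075
[[-0.953 -0.181  0.244  0.273]
 [-0.303  0.526 -0.795  1.092]
 [ 0.015 -0.831 -0.556  0.869]
 [ 0.     0.     0.     1.   ]] 515.1073326960908
{'t': 0.1, 'tool_pos': array([5.74506167e-01, 1.88868363e-05, 1.82605031e-01]), 'ee_rot': array([-0.50038755,  0.50040168, -0.49958891,  0.49962123]), 'contact_force': array([ 0.05212897, -0.43100466,  0.4552923 ]), 'finger_gap': 1.0006305306987717} 0.008
```

View pics/s0.png

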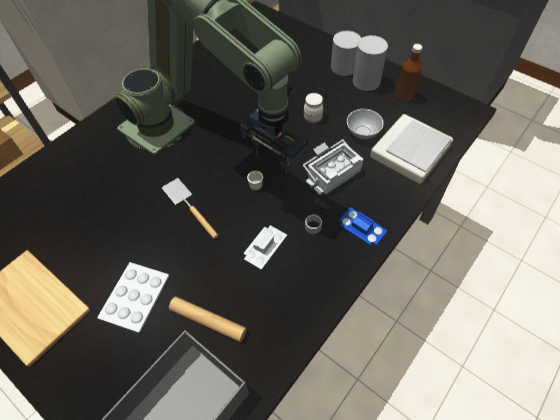

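View pics/d0.png

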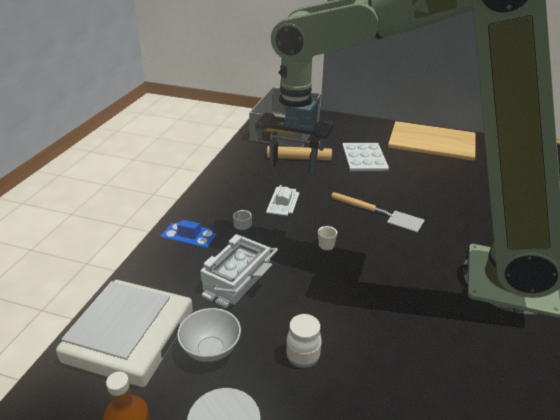

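Lid candidates in the scene view: white lid (266,245), the blue look-alike (363,226), and the spare tray (134,296). I choose the white one. The mould is at (333,168). Next I measure both and check one close crop.

```bash
python3 - <<'E'
from h import *
s=load('s0');d=load('d0')
for n,u,v in(('lid',266,245),('mould',333,168),('blue',363,226),('cutter',313,223),('cup',255,180),('bowl',365,125),('jar',314,108)): print(n,ray(s,u,v,.02).round(3))
c1=cv2.resize(s['color'][135:275,235:395],None,fx=4.9,fy=4,interpolation=cv2.INTER_CUBIC)[:, :, ::-1]
A=cv2.resize(s['color'][135:275,235:375],(400,400),interpolation=cv2.INTER_CUBIC)
B=cv2.resize(d['color'][175:310,190:325],(400,400),interpolation=cv2.INTER_CUBIC)
cv2.imwrite('pics/c0.png',np.hstack([A,B])[:,:,::-1])
for n,f in(('s',s),('d',d)):
    P=cloud(f)
    for nm,u,v in((('lid',266,245),('mould',333,168)) if n=='s' else (('lid',283,200),('mould',237,268))):
        W=P[v-35:v+35,u-45:u+45].reshape(-1,3); W=W[(W[:,2]>.003)&(W[:,2]<.2)]
        print(n,nm,len(W),np.histogram(W[:,2],bins=np.arange(0,.12,.005))[0])
E
```

```text
lid [ 0.652 -0.145  0.02 ]
mould [0.64  0.222 0.02 ]
blue [0.844 0.09  0.02 ]
cutter [0.717 0.004 0.02 ]
cup [0.466 0.022 0.02 ]
bowl [0.617 0.456 0.02 ]
jar [0.42  0.415 0.02 ]
s lid 1240 [433 444  56  31  18  45  86 106  21   0   0   0   0   0   0   0   0   0
   0   0   0   0   0]
s mould 2427 [246 169  70  46  60 190 175 166 149 127 181 347 302  95  69  33   2   0
   0   0   0   0   0]
d lid 1201 [361 318  70  63  62  83  97 101  38   8   0   0   0   0   0   0   0   0
   0   0   0   0   0]
d mould 3546 [182 346 126  93  95 252 263 170 129 158 296 616 537 110 116  57   0   0
   0   0   0   0   0]
```

View pics/c0.png

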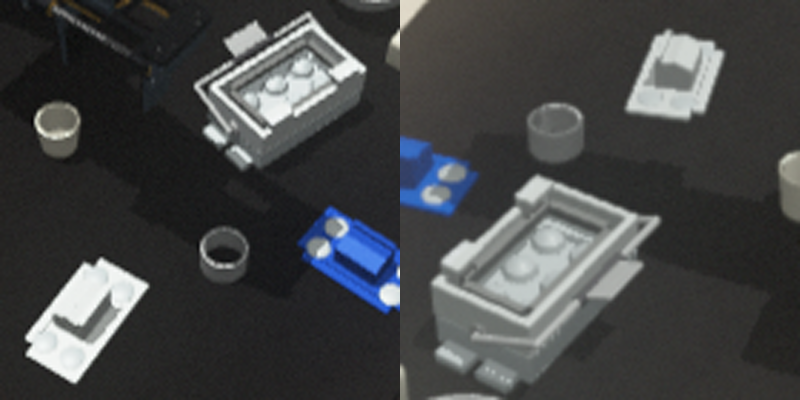

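The crop shows the white lid with its crown (no blue), and the mould with its lugs at the rear and the bail tab towards the robot. Now I fit their poses.

```bash
python3 - <<'E'
from h import *
def fit(W,nm):
    W=W.astype(np.float32)
    r=cv2.minAreaRect(W[:,:2]*1000);b=cv2.boxPoints(r); 
    e=b[1]-b[0] if np.linalg.norm(b[1]-b[0])<np.linalg.norm(b[2]-b[1]) else b[2]-b[1]
    a=np.arctan2(e[1],e[0]); a=(a+np.pi/2)%np.pi-np.pi/2
    print(nm,len(W),np.round(r[0],1),np.round(sorted(r[1]),1),'yaw',round(float(a),3))
for n in('s0','d0'):
    s=load(n);P=cloud(s);g=s['color'].max(-1).astype(int); sat=g-s['color'].min(-1)
    ok=(g>70)&(sat<60)
    def sel(x,y,r,z0,z1): 
        m=(np.hypot(P[...,0]-x,P[...,1]-y)<r)&(P[...,2]>z0)&(P[...,2]<z1)
        return m
    fit(P[sel(.652,-.145,.1,.0025,.010)&(g>80)],n+' lid plate')
    W=P[sel(.652,-.145,.1,.0345,.05)]
    fit(W,n+' crown top'); print(np.histogram(W[:,2],bins=np.arange(.03,.05,.002))[0])
    fit(P[sel(.64,.222,.11,.058,.066)],n+' rim')
    W=P[sel(.64,.222,.12,.070,.09)]; fit(W,n+' lugs+tab')
    for k in np.unique((W[:,1]/.03).astype(int)):
        q=W[(W[:,1]/.03).astype(int)==k]; print(k,len(q),q.mean(0).round(3))
E
```

```text
s0 lid plate 592 [ 641.4 -143.8] [ 78.7 143.6] yaw 0.104
s0 crown top 131 [ 643.4 -145. ] [36.4 53.1] yaw 0.092
[ 0  0 35 32 43 14  3  4  0  0]
s0 rim 465 [631.4 218.3] [135.4 178.1] yaw -0.245
s0 lugs+tab 104 [664. 230.] [119.5 145.3] yaw 0.787
4 17 [0.673 0.146 0.074]
5 37 [0.676 0.162 0.074]
7 4 [0.667 0.238 0.073]
8 43 [0.696 0.254 0.075]
9 3 [0.698 0.272 0.071]
d0 lid plate 390 [ 642.6 -150.1] [ 79.7 157.4] yaw 0.121
d0 crown top 107 [ 642.  -141.5] [38.  56.4] yaw 0.027
[ 0  0 25 39 25 14  3  0  1  0]
d0 rim 827 [631.6 221.3] [133.4 178.1] yaw -0.211
d0 lugs+tab 173 [629.7 218.4] [135.7 136.4] yaw -0.215
4 15 [0.671 0.145 0.074]
5 64 [0.674 0.163 0.074]
7 5 [0.617 0.231 0.073]
8 83 [0.692 0.255 0.074]
9 6 [0.696 0.272 0.073]
```

```bash
python3 -m handwheel '[[[0,0,0],-1,0],[[0,0,0],-1,0],[[0,0,0],-1,0],[[0,0,0],-1,0],[[0,0,0],-1,0],[[0,0,0],-1,0],[[0,0,0],-1,0],[[0,0,0],-1,0],[[0,0,0],-1,0],[[0,0,0],-1,0]]'; python3 -m handwheel '[[[0,0,0],-1,0],[[0,0,0],-1,0],[[0,0,0],-1,0],[[0,0,0],-1,0],[[0,0,0],-1,0],[[0,0,0],-1,0],[[0,0,0],0,0]]'
cat >> h.py <<'E'
from scipy.spatial.transform import Rotation as R
def st():
    o=arm.get_obs(); M=R.from_quat(o['ee_rot']).as_matrix()
    print('t',round(o['t'],2),'p',(o['tool_pos']*1000).round(1),'yaw',round(np.degrees(np.arctan2(M[1,0],M[0,0])),2),'F',np.round(o['contact_force'],1),'gap',round(o['finger_gap'],3)); return o,M
def to(target,yawdeg):
    o,M=st(); d=M.T@(np.array(target)-o['tool_pos'])
    print('rows total xyz',(d/.025).round(2),'turn',round(-(yawdeg-np.degrees(np.arctan2(M[1,0],M[0,0])))/6,2))
E
python3 -c "
from h import *
to([.6415,-.144,.12],5.7)"
```

```text
t: 0.93
tool_pos: [0.5709, 0.0001, 0.1772]
ee_rot: [0.688, -0.17, 0.161, -0.686]
contact_force: [-0.0, -0.4, -0.3]
finger_gap: 1.0
t: 1.52
tool_pos: [0.5683, 0.0002, 0.1735]
ee_rot: [-0.703, -0.059, 0.074, 0.705]
contact_force: [-0.2, 0.0, 0.1]
finger_gap: 0.998
t 1.52 p [5.683e+02 2.000e-01 1.735e+02] yaw 10.86 F [-0.2  0.   0.1] gap 0.998
rows total xyz [ 1.83  2.08 -6.23] turn 0.86
```

```bash
python3 -m handwheel '[[[0.5,0.2,-1],0.5,0],[[0.4,0.2,-1],0.3,0],[[0.4,0.2,-1],0,0],[[0.4,0.2,-1],0,0],[[0.2,0.2,-1],0,0],[[0,0.1,-1],0,0],[[0,0,-0.3],0,0],[[0,0,0],0,0]]'
python3 -c "
from h import *
o,M=st();print(M.round(3))
to([.6415,-.144,.017],5.7)
s=snap('wrist','w1');print(np.linalg.inv(s['camera_from_world']).round(3))"
```

```text
t: 2.18
tool_pos: [0.6341, -0.1542, 0.1399]
ee_rot: [-0.705, -0.02, 0.038, 0.708]
contact_force: [0.0, -0.7, 0.1]
finger_gap: 1.003
t 2.18 p [ 634.1 -154.2  139.9] yaw 4.74 F [ 0.  -0.7  0.1] gap 1.003
[[ 0.996 -0.026 -0.082]
 [ 0.083  0.003  0.997]
 [-0.026 -1.     0.005]]
t 2.18 p [ 634.1 -154.2  139.9] yaw 4.74 F [ 0.  -0.7  0.1] gap 1.003
rows total xyz [0.46 4.91 0.36] turn -0.16
[[-0.082  0.959  0.271  0.557]
 [ 0.997  0.077  0.028 -0.162]
 [ 0.006  0.272 -0.962  0.343]
 [ 0.     0.     0.     1.   ]]
```

View pics/w1.png

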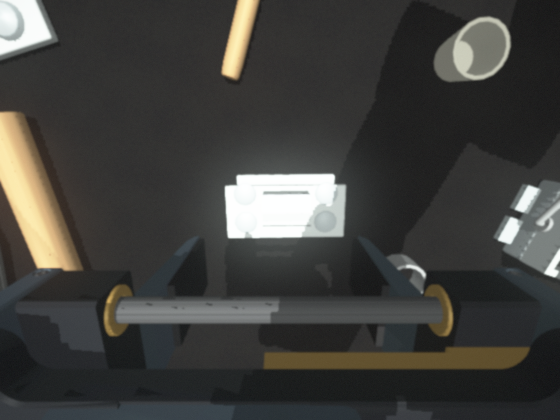

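The wrist picture shows the lid at (286,207) with its narrow cut-back front edge (238–334, 178) towards the robot and the rear edge at row 238. The crown lies between the fingers in y. I now refine its pose from this view.

```bash
python3 - <<'E'
from h import *
s=load('w1');g=s['color'].min(-1)
m=(g>110).astype(np.uint8); m[:165]=0;m[250:]=0;m[:,:210]=0;m[:,360:]=0
c=max(cv2.findContours(m,0,2)[0],key=cv2.contourArea)[:,0]
W=np.array([ray(s,u,v,.006) for u,v in c])
r=cv2.minAreaRect((W[:,:2]*1000).astype(np.float32));print(r)
# rear edge line and side edges
re=[];
for u in range(232,342,4):
    v=np.where(m[:,u])[0].max()+.5; re.append(ray(s,u,v,.006)[:2])
re=np.array(re);k=np.polyfit(re[:,1],re[:,0],1);print('yaw',np.degrees(np.arctan(-k[0])),'rear x at y=-.144',np.polyval(k,-.144),'resid',np.std(re[:,0]-np.polyval(k,re[:,1])))
fr=np.array([ray(s,u,np.where(m[:,u])[0].min()-.5,.006)[:2] for u in range(242,332,4)]);kf=np.polyfit(fr[:,1],fr[:,0],1);print('front',np.degrees(np.arctan(-kf[0])),np.polyval(kf,-.144))
for v in (195,210,225):
    q=np.where(m[v])[0];print(v,ray(s,q.min()-.5,v,.006)[:2],ray(s,q.max()+.5,v,.006)[:2])
E
```

```text
((641.6048583984375, -144.75418090820312), (78.26063537597656, 140.85626220703125), 5.288345813751221)
yaw 6.008093562997942 rear x at y=-.144 0.6804554012608708 resid 0.0004990911784770002
front 5.538526585681689 0.6022850196931009
195 [ 0.63362935 -0.21664298] [ 0.62225197 -0.07584701]
210 [ 0.65149603 -0.21489605] [ 0.64019369 -0.07443565]
225 [ 0.66987804 -0.21309872] [ 0.65865267 -0.07298359]
```

```bash
python3 -m handwheel '[[[0.3,0,0.3],-0.2,0],[[0.2,0.6,0.1],0,0],[[0,0.9,0],0,0],[[0,0.9,0],0,0],[[0,0.9,0],0,0],[[0,0.8,0],0,0],[[0,0.3,0],0,0]]'
python3 -c "
from h import *
to([.6405,-.1449,.017],5.7)"
```

```text
t: 2.82
tool_pos: [0.6491, -0.1274, 0.0326]
ee_rot: [-0.703, -0.036, 0.045, 0.709]
contact_force: [-0.2, 0.5, 0.4]
finger_gap: 1.002
t 2.82 p [ 649.1 -127.4   32.6] yaw 6.53 F [-0.2  0.5  0.4] gap 1.002
rows total xyz [-0.41  0.62 -0.66] turn 0.14
```

```bash
python3 -m handwheel '[[[-0.3,0,-0.4],0.1,0],[[-0.1,0,-0.2],0,0],[[0,0,0],0,0]]'
python3 -c "
from h import *
to([.6405,-.1449,.017],5.7)"
```

```text
t: 3.07
tool_pos: [0.6403, -0.1401, 0.0325]
ee_rot: [-0.703, -0.033, 0.043, 0.709]
contact_force: [-0.5, 0.2, 0.0]
finger_gap: 1.002
t 3.07 p [ 640.3 -140.1   32.5] yaw 6.17 F [-0.5  0.2  0. ] gap 1.002
rows total xyz [-0.    0.62 -0.2 ] turn 0.08
```

```bash
python3 -m handwheel '[[[0,0.3,-0.2],0.1,0],[[0,0.3,0],0,0],[[0,0,0],0,0.3],[[0,0,0],0,0.5],[[0,0,0],0,0.6],[[0,0,0],0,0.6],[[0,0,0],0,0.6]]' 15
python3 -c "
from h import *
to([.6405,-.1449,.017],5.7)"
```

```text
t: 3.65
tool_pos: [0.6436, -0.1471, 0.021]
ee_rot: [-0.704, -0.031, 0.035, 0.709]
contact_force: [0.2, 0.1, -0.5]
finger_gap: 0.665
t 3.65 p [ 643.6 -147.1   21. ] yaw 5.38 F [ 0.2  0.1 -0.5] gap 0.665
rows total xyz [-0.11  0.16  0.1 ] turn -0.05
```

```bash
python3 -m handwheel '[[[-0.12,0.15,0.05],0,0.6],[[0,0,0],0,0.7],[[0,0,0],0,0.7],[[0,0,0],0,0.7],[[0,0,0],0,0.7],[[0,0,0],0,0.7]]' 15
python3 -c "
from h import *
to([.6405,-.1449,.017],5.7)"
```

```text
t: 4.15
tool_pos: [0.6402, -0.1457, 0.0171]
ee_rot: [-0.704, -0.031, 0.035, 0.709]
contact_force: [-0.2, 0.3, -0.4]
finger_gap: 0.301
t 4.15 p [ 640.2 -145.7   17.1] yaw 5.4 F [-0.2  0.3 -0.4] gap 0.301
rows total xyz [0.01 0.01 0.03] turn -0.05
```

```bash
python3 - <<'E'
from h import *
s=snap('wrist','w2');d=snap('side','d2')
B=cv2.resize(d['color'][140:240,230:350],(480,400),interpolation=cv2.INTER_CUBIC)
A=cv2.resize(s['color'][140:420,100:460],(320,400))
cv2.imwrite('pics/c2.png',np.hstack([A,B])[:,:,::-1])
E
```

```text
(no output)
```

View pics/c2.png

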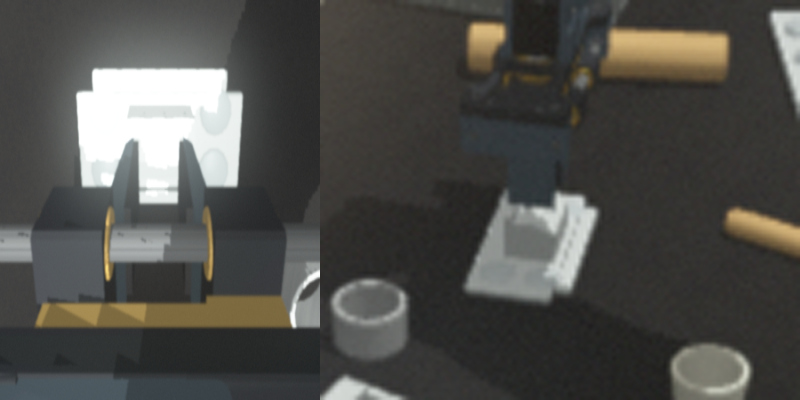

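```bash
python3 - <<'E'
from h import *
for n in('d2','w2'):
    s=load(n);P=cloud(s);g=s['color'].min(-1)
    m=(np.hypot(P[...,0]-.642,P[...,1]+.145)<.12)&(P[...,2]>.003)&(P[...,2]<.11)&(g>(90 if n=='d2' else 100))
    W=P[m]
    for lo,hi in((.003,.01),(.012,.03),(.03,.045)):
        q=W[(W[:,2]>lo)&(W[:,2]<hi)]
        print(n,lo,len(q),(q.min(0)*1000).round(),(q.max(0)*1000).round(),(np.median(q,0)*1000).round())
    m=(np.hypot(P[...,0]-.642,P[...,1]+.145)<.06)&(P[...,2]>.003)&(P[...,2]<.15)&(s['color'].max(-1)<80)
    W=P[m];print('dark',len(W),(np.percentile(W,[2,50,98],axis=0)*1000).round().tolist())
E
```

```text
d2 0.003 370 [ 599. -216.    3.] [684. -70.  10.] [ 631. -114.    6.]
d2 0.012 80 [ 620. -181.   12.] [ 657. -115.   30.] [ 633. -121.   22.]
d2 0.03 96 [ 621. -169.   30.] [ 659. -115.   42.] [ 636. -129.   35.]
dark 234 [[601.0, -182.0, 4.0], [633.0, -124.0, 84.0], [679.0, -112.0, 150.0]]
w2 0.003 9511 [ 600. -216.    3.] [677. -73.  10.] [ 627. -147.    6.]
w2 0.012 587 [ 620. -172.   12.] [ 625. -121.   30.] [ 622. -147.   22.]
w2 0.03 3065 [ 620. -172.   30.] [ 661. -120.   42.] [ 636. -146.   36.]
dark 7800 [[601.0, -187.0, 91.0], [607.0, -131.0, 142.0], [655.0, -107.0, 150.0]]
```

```bash
python3 - <<'E'
from h import *
s=load('d2');P=cloud(s);g=s['color'].max(-1)
# column through finger: scan pixel columns in the crop (230+530/4)=362? crop scale 4
for u in (280,284,288):
    for v in range(168,215,3): print(u,v,s['color'][v,u],(P[v,u]*1000).round())
M=s['camera_from_world']
def px(p): q=M@np.r_[p,1];return (q[0]/q[2]*s['fx']+s['cx']).round(1),(q[1]/q[2]*s['fy']+s['cy']).round(1)
print('tcp',px([.640,-.1457,.0171]),'finger tip +y',px([.640,-.13,.009]),'+y at 52', px([.640,-.119,.009]))
st()
E
```

```text
280 168 [39 39 36] [628. -62. 165.]
280 171 [48 55 56] [627. -60. 157.]
280 174 [50 55 59] [629. -67. 143.]
280 177 [52 57 60] [629. -67. 134.]
280 180 [50 54 58] [ 647. -125.   86.]
280 183 [49 53 57] [ 644. -118.   81.]
280 186 [50 55 59] [ 644. -118.   70.]
280 189 [49 55 58] [ 645. -123.   57.]
280 192 [171 175 172] [ 651. -140.   35.]
280 195 [140 143 140] [ 645. -122.   37.]
280 198 [106 109 107] [ 643. -117.   30.]
280 201 [107 111 108] [ 643. -118.   18.]
280 204 [118 121 118] [ 642. -116.    9.]
280 207 [143 148 146] [ 637. -100.   10.]
280 210 [143 147 145] [637. -98.   1.]
280 213 [138 143 139] [630. -78.   4.]
284 168 [44 43 41] [617. -62. 167.]
284 171 [45 48 51] [615. -58. 160.]
284 174 [52 56 62] [618. -69. 144.]
284 177 [50 56 60] [619. -72. 132.]
284 180 [48 56 58] [ 633. -120.   92.]
284 183 [50 56 59] [ 634. -123.   80.]
284 186 [48 55 57] [ 634. -123.   69.]
284 189 [49 56 60] [ 634. -125.   58.]
284 192 [191 195 192] [ 637. -138.   39.]
284 195 [143 147 143] [ 634. -126.   37.]
284 198 [108 112 108] [ 631. -118.   31.]
284 201 [106 110 107] [ 632. -123.   18.]
28
[... 302 characters left out ...]
]
288 180 [50 55 58] [ 622. -123.   92.]
288 183 [44 50 53] [ 622. -125.   81.]
288 186 [47 53 53] [ 622. -125.   71.]
288 189 [105 110 110] [ 623. -129.   58.]
288 192 [155 161 160] [ 627. -145.   36.]
288 195 [207 212 208] [ 625. -138.   31.]
288 198 [152 158 153] [ 621. -125.   29.]
288 201 [113 117 114] [ 620. -121.   21.]
288 204 [148 152 149] [ 619. -120.   11.]
288 207 [199 205 203] [ 617. -115.    5.]
288 210 [138 146 144] [611. -95.   8.]
288 213 [74 77 76] [612. -97.  -4.]
tcp (np.float64(283.8), np.float64(196.6)) finger tip +y (np.float64(282.2), np.float64(201.6)) +y at 52 (np.float64(281.1), np.float64(203.6))
t 4.25 p [ 640.3 -145.7   17.2] yaw 5.4 F [ 0.9 -0.2 -0.2] gap 0.299
```

```bash
python3 - <<'E'
from h import *
for n,x,y in(('d0',.5745,0),('s0',.5745,0),('d2',.64,-.1457)):
    s=load(n);P=cloud(s);g=s['color'].max(-1)
    m=(abs(P[...,0]-x)<.08)&(abs(P[...,1]-y)<.06)&(P[...,2]>.046)&(P[...,2]<.25)
    W=P[m]; print(n,len(W),(np.percentile(W,[0.5,1,2,5,10],axis=0)*1000).round()[:,2])
    q=W[W[:,2]<np.percentile(W[:,2],8)]; print((q.min(0)*1000).round(),(q.max(0)*1000).round())
s=load('w2');print(np.linalg.inv(s['camera_from_world']).round(3)[:,3])
# fingertips in wrist depth
P=cloud(s);g=s['color'].max(-1);W=P[(g<90)&(P[...,2]>.0)&(P[...,2]<.09)&(abs(P[...,0]-.64)<.03)&(abs(P[...,1]+.1457)<.05)]
print(len(W),(np.percentile(W,[1,5,50,95],axis=0)*1000).round())
o,M=st();print(M.round(3),o['joints'].round(3))
E
```

```text
d0 176 [212. 213. 213. 216. 218.]
[524. -18. 211.] [626.  16. 217.]
s0 153 [172. 211. 212. 214. 216.]
[495. -15.  48.] [630.  17. 216.]
d2 1012 [49. 51. 55. 63. 77.]
[ 621. -168.   47.] [ 656. -117.   71.]
[ 0.559 -0.155  0.219  1.   ]
242 [[ 625. -161.   52.]
 [ 628. -161.   57.]
 [ 642. -133.   76.]
 [ 656. -131.   88.]]
t 4.25 p [ 640.3 -145.7   17.2] yaw 5.4 F [ 0.9 -0.2 -0.2] gap 0.299
[[ 0.996 -0.006 -0.094]
 [ 0.094  0.006  0.996]
 [-0.005 -1.     0.007]] [-0.244  0.582  1.574  0.005  0.993 -1.912]
```

The camera depth puts the real fingertips at about z 50 mm, while the reported TCP implies 9 mm. The start pictures show the same +37–40 mm offset, so the reported z reads about 40 mm low and x/y agree. The fingers closed above the crown and touched nothing. I trust the cameras: reopen, then descend about 40 mm while watching the force.

```bash
python3 -m handwheel '[[[0,0,0],0,0],[[0,0,0],0,0],[[0,0,0],0,0],[[0,0,0],0,0],[[0,0,0],0,0],[[0,0,0],0,0],[[0,0,0],0,0]]' 15
python3 -c "
from h import *
to([.6405,-.1449,-.015],5.7)"
```

```text
t: 4.83
tool_pos: [0.6405, -0.1459, 0.0173]
ee_rot: [-0.704, -0.031, 0.035, 0.709]
contact_force: [0.7, 0.1, 0.5]
finger_gap: 0.784
t 4.83 p [ 640.5 -145.9   17.3] yaw 5.39 F [0.7 0.1 0.5] gap 0.784
rows total xyz [0.01 1.29 0.03] turn -0.05
```

```bash
python3 -m handwheel '[[[0,0,0],0,0],[[0,0,0],0,0],[[0,0.4,0],0,0],[[0,0.4,0],0,0],[[0,0.3,0],0,0],[[0,0,0],0,0]]'
python3 - <<'E'
from h import *
to([.6405,-.1449,-.021],5.7)
s=snap('side','d3');P=cloud(s);x,y=.6405,-.145
g=s['color'].max(-1)
W=P[(abs(P[...,0]-x)<.02)&(P[...,1]-y>.03)&(P[...,1]-y<.08)&(P[...,2]>.008)&(P[...,2]<.1)&(g<85)]
print(len(W),(np.percentile(W,[1,5,10,50],axis=0)*1000).round())
E
```

```text
t: 5.33
tool_pos: [0.6402, -0.1456, -0.0129]
ee_rot: [-0.704, -0.032, 0.035, 0.709]
contact_force: [-0.2, -0.2, 0.8]
finger_gap: 0.994
t 5.33 p [ 640.2 -145.6  -12.9] yaw 5.4 F [-0.2 -0.2  0.8] gap 0.994
rows total xyz [0.01 0.32 0.03] turn -0.05
202 [[621. -98.  19.]
 [623. -95.  23.]
 [624. -94.  28.]
 [637. -90.  55.]]
```

```bash
python3 -m handwheel '[[[0,0.35,0],0,0],[[0,0,0],0,0.3],[[0,0,0],0,0.6],[[0,0,0],0,0.7],[[0,0,0],0,0.7],[[0,0,0],0,0.7],[[0,0,0],0,0.7],[[0,0,0],0,0.7],[[0,0,0],0,0.7]]' 15
python3 -c "
from h import *
st()"
```

```text
t: 6.13
tool_pos: [0.6409, -0.1456, -0.022]
ee_rot: [-0.704, -0.032, 0.035, 0.708]
contact_force: [0.3, 0.2, -1.0]
finger_gap: 0.57
t 6.13 p [ 640.9 -145.6  -22. ] yaw 5.4 F [ 0.3  0.2 -1. ] gap 0.57
```

Gripped: opening 0.57, which is 52 mm. Lift.

```bash
python3 -m handwheel '[[[0,-0.4,0],0,0.7],[[0,-0.7,0],0,0.7],[[0,-1,0],0,0.7],[[0,-1,0],0,0.7],[[0,-1,0],0,0.7],[[0,-1,0],0,0.7],[[0,-0.6,0],0,0.7],[[0,0,0],0,0.7]]' 20
python3 - <<'E'
from h import *
st()
# mould: rim lines from s0 & d0 clouds
for n in('s0','d0'):
    s=load(n);P=cloud(s);W=P[(P[...,2]>.0675)&(P[...,2]<.082)&(abs(P[...,0]-.685)<.05)&(abs(P[...,1]-.205)<.09)]
    for lo,hi in((.10,.205),(.205,.32)):
        q=W[(W[:,1]>lo)&(W[:,1]<hi)]; q=q[abs(q-np.median(q,0)).max(1)<.03]
        r=cv2.minAreaRect((q[:,:2]*1000).astype(np.float32));print(n,len(q),r)
    W=P[(P[...,2]>.059)&(P[...,2]<.0665)&(np.hypot(P[...,0]-.64,P[...,1]-.215)<.1)]
    for yaw in (-.2,-.215,-.23):
        c,si=np.cos(yaw),np.sin(yaw); L=(W[:,:2]-[.64,.215])@np.array([[c,-si],[si,c]])*1000
        print(yaw,np.histogram(L[:,0],bins=np.arange(-60,64,4))[0],np.histogram(L[:,1],bins=np.arange(-92,96,4))[0])
E
```

```text
t: 6.8
tool_pos: [0.6382, -0.1459, 0.1267]
ee_rot: [-0.703, -0.029, 0.038, 0.709]
contact_force: [0.4, 0.3, -2.0]
finger_gap: 0.569
t 6.8 p [ 638.2 -145.9  126.7] yaw 5.4 F [ 0.4  0.3 -2. ] gap 0.569
s0 60 ((674.7642211914062, 155.98065185546875), (37.84642791748047, 21.311731338500977), 76.38999938964844)
s0 56 ((698.4735717773438, 253.93801879882812), (36.153053283691406, 23.001256942749023), 75.83929443359375)
-0.2 [11 17 30 22  3 18 42 24 13  8 10  5  8  5  5  5  3  6  5  7  4  6  4  4
  2 13  8 22 29 19] [ 0  1  1 14 35 13  6  8  7  6  5  7  2  6  5  5  6  9 13 12 16  6 15 15
 10 16 13 13 16 12  7  9  5  6  3  5  6  6  7  5  6 19 16 10  0  0]
-0.215 [11 14 35 20  3 18 40 29 10 10  9  3  9  5  6  3  6  5  4  5  8  4  4  3
  4 15  3 23 31 19] [ 0  1  1 12 38 13  5  7  8  6  5  6  3  5  6  7  4 12  9 12 15 10 17 10
 10 19 12 14 12 13  9  8  6  5  3  5  6  6  7  6  4 17 17 12  0  0]
-0.23 [11 12 35 23  2 17 43 29  8  9 10  5  8  4  7  1  7  4  4  6  7  3  6  2
  5 14  6 21 32 19] [ 0  1  2 11 37 14  5  8  7  7  4  6  4  5  5  8  4 12 10 11 17 10 14  9
 15 14 15 12 13 12 10  7  5  6 
[... 269 characters left out ...]
9 65 74 36 23 11 12  8  8 11 15  7  9 12  9 11 15  6 14 12
 29 13 19 31 30  9] [ 0  0  2 15 34 37 11  3 10  9 11  7 11  7 15 13 13 17 21 22 13 28 24 16
 20 17 20 19 13 15 17  9  8 11  9  7 10 13 14 21 13 29 63 34  4  0]
-0.215 [22 57 68  8  3 77 71 36 18 12 13  7  9 12 10 16  6 11  9 12 15  7 13 14
 25 14 17 33 30  8] [ 0  0  3 14 35 36 11  3 10 11 10  7 11  6 15 10 18 16 21 20 14 29 23 19
 19 16 23 14 17 18 12 11  6  9 10  8 12 13 12 20 13 30 55 42  3  0]
-0.23 [24 59 69  4  1 81 70 34 21 13  9  8 11 12  9 13 10  9  9 13 11 12 11 14
 26 14 15 39 27  6] [ 0  0  3 13 38 34 13  3 10  9 10  7 12  5 12 14 19 15 20 21 16 28 18 26
 16 21 16 20 13 21  8 11  6 10  9  8 11 14 13 19 12 31 54 42  4  0]
```

```bash
python3 -m handwheel '[[[0.3,0,0.6],0.4,0.7],[[0.3,0,1],0.4,0.7],[[0.3,0,1],0.4,0.7],[[0.3,0,1],0.4,0.7],[[0.3,0,1],0.4,0.7],[[0.3,0,1],0.4,0.7],[[0.3,0,1],0.4,0.7],[[0.3,0,1],0.3,0.7],[[0.3,0,1],0,0.7],[[0.3,0,1],0,0.7]]'
python3 -c "
from h import *
o,M=st();print(M.round(3))
to([.732,.195,.14],-13.3)"
```

```text
t: 7.63
tool_pos: [0.7329, 0.0867, 0.1193]
ee_rot: [-0.701, 0.1, -0.08, 0.701]
contact_force: [0.4, -0.1, -2.5]
finger_gap: 0.571
t 7.63 p [732.9  86.7 119.3] yaw -14.69 F [ 0.4 -0.1 -2.5] gap 0.571
[[ 0.967 -0.028  0.254]
 [-0.254  0.004  0.967]
 [-0.028 -1.    -0.004]]
t 7.63 p [732.9  86.7 119.3] yaw -14.69 F [ 0.4 -0.1 -2.5] gap 0.571
rows total xyz [-1.16 -0.81  4.18] turn -0.23
```

```bash
python3 -m handwheel '[[[-0.3,-0.3,0.8],-0.2,0.7],[[-0.3,-0.3,0.8],0,0.7],[[-0.3,-0.3,0.9],0,0.7],[[-0.2,-0.1,0.8],0,0.7],[[0,0,0.3],0,0.7],[[0,0,0],0,0.7],[[0,0,0],0,0.7]]'
python3 -c "
from h import *
o,M=st();print(M.round(3));snap('wrist','w4')"
```

```text
t: 8.22
tool_pos: [0.7254, 0.1896, 0.1331]
ee_rot: [0.704, -0.096, 0.065, -0.701]
contact_force: [0.1, -0.7, -3.2]
finger_gap: 0.571
t 8.22 p [725.4 189.6 133.1] yaw -13.12 F [ 0.1 -0.7 -3.2] gap 0.571
[[ 0.973 -0.044  0.227]
 [-0.227  0.001  0.974]
 [-0.043 -0.999 -0.009]]
```

View pics/w4.png

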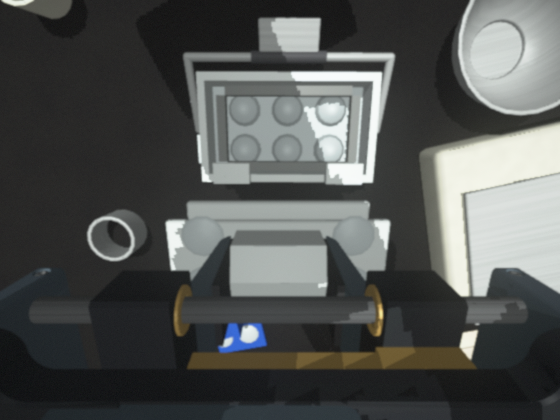

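Wrist picture: the mould is centred at (288,125) with lugs at (232,174) and (346,174). The bail tab is at (290,35) and the held lid's front edge at (278,210). I measure mould, bail and lid from this single view.

```bash
cat >> h.py <<'E'
def loc(W,c,yaw):
    L=W-np.array([c[0],c[1],0]); co,si=np.cos(yaw),np.sin(yaw)
    return np.stack([L[...,0]*co+L[...,1]*si,-L[...,0]*si+L[...,1]*co,L[...,2]],-1)*1000
E
python3 - <<'E'
from h import *
s=load('w4');P=cloud(s)
def box(u0,u1,v0,v1,z0,z1):
    q=P[v0:v1,u0:u1].reshape(-1,3); return q[(q[:,2]>z0)&(q[:,2]<z1)]
lg=[box(205,258,155,190,.070,.080),box(320,372,155,190,.070,.080)]
cs=[]
for q in lg:
    r=cv2.minAreaRect((q[:,:2]*1000).astype(np.float32));cs.append(np.array(r[0]));print('lug',len(q),r,np.median(q[:,2]))
e=cs[1]-cs[0];yaw=np.arctan2(-e[0],e[1]);mid=cs.__getitem__(0)/2+cs[1]/2;print('yaw',yaw,'mid',mid,np.linalg.norm(e))
c=np.array([.6495,.215])
L=loc(P[40:200,170:400].reshape(-1,3),c,yaw)
rim=L[(L[:,2]>60)&(L[:,2]<66)]
print('x',[(int(b),int(n)) for n,b in zip(*np.histogram(rim[abs(rim[:,1])<30][:,0],bins=np.arange(-60,60,1))) if n])
print('y',[(int(b),int(n)) for n,b in zip(*np.histogram(rim[abs(rim[:,0])<20][:,1],bins=np.arange(-95,95,1))) if n])
tab=loc(box(262,318,20,45,.03,.11),c,yaw);k=np.polyfit(tab[:,0],tab[:,2],1);print('tab',np.median(tab,0),len(tab),'slope ang',np.arctan(-k[0]),'min/max',tab.min(0),tab.max(0), 'angle', np.arctan2(np.median(tab[:,2])-34,-np.median(tab[:,0])))
o,M=st()
Q=P[195:330,160:400].reshape(-1,3); T=((Q-o['tool_pos'])@M)*1000  # tool frame
pl=T[(T[:,1]>8)&(T[:,1]<35)]
print('plate toolx',np.percentile(pl[:,0],[.5,2,50]),'toolz',np.percentile(pl[:,2],[.5,99.5]),'y hist',np.histogram(T[:,1],bins=np.arange(-60,60,5)))
E
```

```text
lug 764 ((674.734619140625, 158.3185577392578), (32.045860290527344, 17.809871673583984), 76.90739440917969) 0.07477901480558868
lug 781 ((698.1671142578125, 255.41168212890625), (32.50433349609375, 17.99853515625), 76.80839538574219) 0.07483792107070913
yaw -0.23681200848952652 mid [686.4508667  206.86511993] 99.88071200767824
x [(-60, 97), (-59, 88), (-58, 115), (-57, 89), (-56, 81), (-55, 6), (-48, 11), (-47, 104), (-46, 91), (-45, 78), (-44, 90), (-43, 102), (-42, 86), (-41, 114), (-40, 14), (39, 32), (40, 75), (41, 65), (42, 65), (43, 71), (44, 77), (45, 65), (46, 50)]
y [(-79, 20), (-78, 52), (-77, 52), (-76, 52), (-75, 58), (-74, 45), (-73, 64), (-72, 30), (56, 1), (72, 22), (73, 71), (74, 53), (75, 59), (76, 48), (77, 55), (78, 50), (79, 31), (80, 1)]
tab [-76.15054679   1.49664944  65.93769083] 1395 slope ang 0.3618748805706073 min/max [-84.23038131 -21.38763896  61.49812586] [-67.7185165   24.49752078  71.16693369] angle 0.39711954362187357
t 8.27 p [725.3 189.3 132.9] yaw -13.16 F [ 0.5  0.6 -2.1] gap 0.571Traceback (most recent call last):
  File "<stdin>", line 19, in <module>
    return _quantile_unchecked(
        a, q, axis, out, overwrite_input, method, keepdims, weights)
    return _ureduce(a,
                    func=_quantile_ureduce_func,
    ...<5 lines>...
                    overwrite_input=overwrite_input,
                    method=method)
    r = func(a, **kwargs)
    result = _quantile(arr,
                       quantiles=q,
    ...<2 lines>...
                       out=out,
                       weights=wgt)
    slices_having_nans = np.isnan(arr[-1, ...])
                                  ~~~^^^^^^^^^
IndexError: index -1 is out of bounds for axis 0 with size 0
```

```bash
python3 - <<'E'
from h import *
s=load('w4');P=cloud(s);o,M=st()
Q=P[195:330,160:400].reshape(-1,3);g=s['color'].min(-1)[195:330,160:400].ravel()
T=((Q-o['tool_pos'])@M)*1000
pl=T[(T[:,1]>-45)&(T[:,1]<-15)&(g>70)]
print(len(pl),np.percentile(pl[:,0],[.5,2,50]),np.percentile(pl[:,2],[.5,99.5]),np.percentile(pl[:,1],[1,50,99]))
print('front strip x by z', [ (z,np.percentile(pl[(abs(pl[:,2]-z)<6)][:,0],1).round(1)) for z in(-40,-20,0,20,40)])
k=np.linalg.lstsq(np.c_[pl[:,0],pl[:,2],np.ones(len(pl))],pl[:,1],rcond=None)[0];print('plane y=ax+bz+c',k)
E
```

```text
t 8.27 p [725.3 189.3 132.9] yaw -13.16 F [ 0.5  0.6 -2.1] gap 0.571
10528 [-36.89116149 -36.56858882 -20.75413487] [-68.27545133  69.0614585 ] [-43.26601896 -28.31382602 -25.29611234]
front strip x by z [(-40, np.float64(-36.9)), (-20, np.float64(-36.8)), (0, np.float64(-36.8)), (20, np.float64(-36.7)), (40, np.float64(-36.8))]
plane y=ax+bz+c [-3.74217325e-02  4.36742706e-03 -2.98813020e+01]
```

```bash
python3 -m handwheel '[[[-0.7,0,0],0.05,0.7],[[-0.9,0,0],0,0.7],[[-0.9,0,0.1],0,0.7],[[-0.8,0.2,0.1],0,0.7],[[-0.4,0.3,0],0,0.7],[[0,0,0],0,0.7],[[0,0,0],0,0.7]]'
python3 -c "
from h import *
o,M=st();print(M.round(3))
to([.6364,.2180,.060],-13.57)"
```

```text
t: 8.85
tool_pos: [0.6331, 0.2032, 0.1204]
ee_rot: [0.705, -0.104, 0.07, -0.698]
contact_force: [0.0, 0.0, -2.5]
finger_gap: 0.568
t 8.85 p [633.1 203.2 120.4] yaw -14.2 F [ 0.   0.  -2.5] gap 0.568
[[ 0.968 -0.049  0.244]
 [-0.245 -0.005  0.97 ]
 [-0.046 -0.999 -0.016]]
t 8.85 p [633.1 203.2 120.4] yaw -14.2 F [ 0.   0.  -2.5] gap 0.568
rows total xyz [0.1  2.41 0.64] turn -0.1
```

```bash
python3 -m handwheel '[[[0.1,0.3,0.4],-0.1,0.7],[[0,0.5,0.2],0,0.7],[[0,0.5,0],0,0.7],[[0,0.4,0],0,0.7],[[0,0.2,0],0,0.7],[[0,0,0],0,0.7]]'
python3 -c "
from h import *
o,M=st();print(M.round(3))
to([.6364,.2180,.060],-13.57)"
```

```text
t: 9.35
tool_pos: [0.643, 0.2159, 0.0673]
ee_rot: [0.705, -0.1, 0.069, -0.698]
contact_force: [0.2, -1.2, -3.2]
finger_gap: 0.569
t 9.35 p [643.  215.9  67.3] yaw -13.78 F [ 0.2 -1.2 -3.2] gap 0.569
[[ 0.97  -0.045  0.238]
 [-0.238 -0.004  0.971]
 [-0.042 -0.999 -0.015]]
t 9.35 p [643.  215.9  67.3] yaw -13.78 F [ 0.2 -1.2 -3.2] gap 0.569
rows total xyz [-0.26  0.3   0.02] turn -0.04
```

```bash
python3 -m handwheel '[[[-0.3,0,0],-0.04,0.7],[[0,0,0],0,0.7],[[0,0,0],0,0.7]]'
cat >> h.py <<'E'
C=np.array([.6493,.2153]);YAW=-.237
def mpose():
    "tool pose in the mould frame, mm"
    o,M=st();p=loc(o['tool_pos'][None],C,YAW)[0]
    print('mould frame tool',p.round(1),'lid origin x,y',(p[:2]+[1.2,.4]).round(1),'underside ~',(p[2]+22).round(1),'tilt',M[2].round(3),'yaw err deg',round(np.degrees(np.arctan2(M[1,0],M[0,0])-YAW),2))
E
python3 - <<'E'
from h import *
mpose()
s=snap('wrist','w5');P=cloud(s);L=loc(P,C,YAW)
o=arm.get_obs();M=R.from_quat(o['ee_rot']).as_matrix();T=((P-o['tool_pos'])@M)*1000
g=s['color'].min(-1)
m=(T[...,1]>-40)&(T[...,1]<-20)&(abs(T[...,2])<50)&(T[...,0]<-20)&(T[...,0]>-45)&(g>60)
q=L[m];print(len(q),'lid front in mould',np.percentile(q[:,0],[1,3]),np.median(q[:,2]))
for y in(-45,-20,20,45):
    a=q[abs(q[:,1]-y)<5]; 
    if len(a): print(y,np.percentile(a[:,0],2).round(1),np.median(a[:,2]).round(1))
E
```

```text
t: 9.6
tool_pos: [0.6354, 0.2178, 0.0664]
ee_rot: [0.706, -0.099, 0.067, -0.698]
contact_force: [0.2, -1.0, -3.1]
finger_gap: 0.572
t 9.6 p [635.4 217.8  66.4] yaw -13.54 F [ 0.2 -1.  -3.1] gap 0.572
mould frame tool [-14.1  -0.8  66.4] lid origin x,y [-12.9  -0.4] underside ~ 88.4 tilt [-0.044 -0.999 -0.015] yaw err deg 0.04
4539 lid front in mould [-49.78786893 -49.57913096] 95.4252461525139
-45 -49.6 96.9
-20 -49.7 95.6
20 -49.7 94.9
45 -49.7 95.2
```

View pics/w5.png

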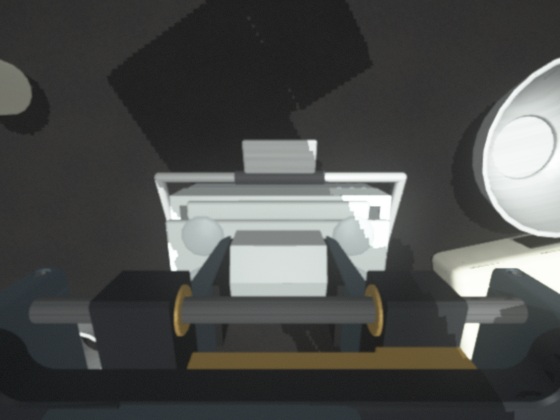

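The held lid is hovering square over the mould: front edge at mould x −49.7 mm, row 195, clear of the bail crossbar at row 177. Lower it.

```bash
python3 -m handwheel '[[[0,0.25,0.02],0,0.7],[[0,0.25,0],0,0.7],[[0,0.25,0],0,0.7],[[0,0.1,0],0,0.7],[[0,0,0],0,0.7]]'
python3 -c "
from h import *
mpose()"
```

```text
t: 10.07
tool_pos: [0.6353, 0.2187, 0.0452]
ee_rot: [0.705, -0.098, 0.068, -0.699]
contact_force: [-0.2, -0.3, -3.1]
finger_gap: 0.57
t 10.07 p [635.3 218.7  45.2] yaw -13.52 F [-0.2 -0.3 -3.1] gap 0.57
mould frame tool [-14.4   0.   45.2] lid origin x,y [-13.2   0.4] underside ~ 67.2 tilt [-0.041 -0.999 -0.013] yaw err deg 0.06
```

```bash
python3 -m handwheel '[[[0.04,0.12,0],0,0.7],[[0.02,0.1,0],0,0.7],[[0,0.02,0],0,0.7],[[0,0,0],0,0.7]]' 10
python3 -c "
from h import *
mpose()"
```

```text
t: 10.4
tool_pos: [0.6371, 0.2181, 0.0395]
ee_rot: [0.705, -0.098, 0.069, -0.699]
contact_force: [-0.1, -0.8, -3.2]
finger_gap: 0.571
t 10.4 p [637.1 218.1  39.5] yaw -13.53 F [-0.1 -0.8 -3.2] gap 0.571
mould frame tool [-12.5  -0.1  39.5] lid origin x,y [-11.3   0.3] underside ~ 61.5 tilt [-0.04  -0.999 -0.013] yaw err deg 0.05
```

```bash
python3 -m handwheel '[[[0.04,0.08,0],0,0.7],[[0.1,0.04,0],0,0.7],[[0,0,0],0,0.7]]' 10
python3 -c "
from h import *
mpose()"
```

```text
t: 10.65
tool_pos: [0.6407, 0.2178, 0.0383]
ee_rot: [0.704, -0.097, 0.069, -0.7]
contact_force: [-0.0, -0.4, -0.1]
finger_gap: 0.57
t 10.65 p [640.7 217.8  38.3] yaw -13.53 F [-0.  -0.4 -0.1] gap 0.57
mould frame tool [-8.9  0.4 38.3] lid origin x,y [-7.7  0.8] underside ~ 60.3 tilt [-0.039 -0.999 -0.011] yaw err deg 0.05
```

```bash
python3 -m handwheel '[[[0.12,0.01,-0.02],0,0.7],[[0.12,0.02,0],0,0.7],[[0.05,0.02,0],0,0.7],[[0,0,0],0,0.7]]' 10
python3 -c "
from h import *
mpose()"
```

```text
t: 10.98
tool_pos: [0.6493, 0.2157, 0.0373]
ee_rot: [0.704, -0.096, 0.07, -0.7]
contact_force: [-1.8, 0.3, 1.7]
finger_gap: 0.568
t 10.98 p [649.3 215.7  37.3] yaw -13.52 F [-1.8  0.3  1.7] gap 0.568
mould frame tool [-0.1  0.4 37.3] lid origin x,y [1.1 0.8] underside ~ 59.3 tilt [-0.037 -0.999 -0.01 ] yaw err deg 0.06
```

```bash
python3 -m handwheel '[[[-0.02,0.05,-0.02],0,0.7],[[0,0.04,0],0,0.7],[[0,0,0],0,0.7],[[0,0,0],0,0.4],[[0,0,0],0,0.2],[[0,0,0],0,0.2],[[0,0,0],0,0.1],[[0,0,0],0,0.1]]' 5
python3 - <<'E'
from h import *
mpose()
for n in('wrist','side'):
    s=snap(n,n+'6');L=loc(cloud(s),C,YAW);g=s['color'].min(-1)
    # plate top band: recess interior, beside crown
    for nm,x0,x1,y0,y1 in(('frontL',-36,-24,25,50),('frontR',-36,-24,-50,-25),('midL',-15,10,30,40),('midL2',-5,25,45,65),('midR2',-5,25,-65,-45),('rear mid',22,36,-20,20)):
        q=L[(L[...,0]>x0)&(L[...,0]<x1)&(L[...,1]>y0)&(L[...,1]<y1)&(L[...,2]>50)&(L[...,2]<85)&(g>70)]
        if len(q)>5: print(n,nm,len(q),'z',np.median(q[:,2]).round(1))
    q=L[(abs(L[...,1])<24)&(L[...,2]>80)&(L[...,2]<105)&(abs(L[...,0])<40)&(g>70)]
    print(n,'crown',len(q),np.percentile(q,[1,99],axis=0).round(1) if len(q) else '')
E
```

```text
t: 11.65
tool_pos: [0.6494, 0.215, 0.0341]
ee_rot: [0.704, -0.096, 0.07, -0.7]
contact_force: [-1.1, -0.4, 0.9]
finger_gap: 0.859
t 11.65 p [649.4 215.   34.1] yaw -13.52 F [-1.1 -0.4  0.9] gap 0.859
mould frame tool [ 0.1 -0.3 34.1] lid origin x,y [1.3 0.1] underside ~ 56.1 tilt [-0.036 -0.999 -0.011] yaw err deg 0.06
wrist frontL 815 z 63.2
wrist frontR 850 z 63.0
wrist midL 592 z 63.5
wrist midL2 106 z 63.2
wrist midR2 107 z 63.2
wrist crown 5040 [[-18.4 -23.5  81. ]
 [  9.4  23.5  96.2]]
side frontL 45 z 62.9
side frontR 36 z 62.5
side midL 9 z 63.7
side midL2 82 z 63.9
side crown 208 [[-19.9 -23.8  80.8]
 [ 14.5  23.6  97.4]]
```

The lid is flat: plate top at about 63.2 mm in both views, so its underside is at about 57.3. It sits about 1 mm rear of centre. Now back off and go to the bail tab.

```bash
python3 -m handwheel '[[[0,-0.4,0],0,0],[[0,-0.8,0],0,0],[[0,-0.8,0],0,0],[[-0.6,-0.4,0],0,0],[[-0.8,0,0],0,0],[[-0.8,0,0],0,0],[[-0.7,0,0],0,0],[[-0.3,0,0],0,0],[[0,0,0],0,0]]'
python3 -c "
from h import *
mpose()
to([C[0]-.083*np.cos(YAW),C[1]-.083*np.sin(YAW),.031],-13.57)"
```

```text
t: 12.5
tool_pos: [0.5737, 0.2351, 0.105]
ee_rot: [0.703, -0.095, 0.073, -0.701]
contact_force: [0.3, -0.4, 0.3]
finger_gap: 1.002
t 12.5 p [573.7 235.1 105. ] yaw -13.61 F [ 0.3 -0.4  0.3] gap 1.002
mould frame tool [-78.2   1.4 105. ] lid origin x,y [-77.    1.8] underside ~ 127.0 tilt [-0.031 -1.    -0.006] yaw err deg -0.03
t 12.5 p [573.7 235.1 105. ] yaw -13.61 F [ 0.3 -0.4  0.3] gap 1.002
rows total xyz [-0.1   2.97 -0.04] turn -0.01
```

```bash
python3 -m handwheel '[[[-0.25,0.5,-0.05],0,0],[[-0.05,0.8,0],0,0],[[-0.05,0.7,0],0,0],[[-0.05,0.4,0],0,0],[[0,0.2,0],0,0],[[0,0,0],0,0]]'
python3 -c "
from h import *
mpose()"
```

```text
t: 13.0
tool_pos: [0.5684, 0.2372, 0.0416]
ee_rot: [-0.702, 0.091, -0.076, 0.703]
contact_force: [-0.4, -1.0, -0.3]
finger_gap: 0.999
t 13.0 p [568.4 237.2  41.6] yaw -13.59 F [-0.4 -1.  -0.3] gap 0.999
mould frame tool [-83.8   2.2  41.6] lid origin x,y [-82.6   2.6] underside ~ 63.6 tilt [-0.021 -1.    -0.001] yaw err deg -0.01
```

```bash
python3 -m handwheel '[[[0,0.25,-0.08],0,0],[[0,0.17,0],0,0.3],[[0,0,0],0,0.6],[[0,0,0],0,0.7],[[0,0,0],0,0.7],[[0,0,0],0,0.7],[[0,0,0],0,0.7],[[0,0,0],0,0.7],[[0,0,0],0,0.7]]' 8
python3 -c "
from h import *
mpose();snap('wrist','w7')"
```

```text
t: 13.75
tool_pos: [0.5709, 0.2341, 0.0327]
ee_rot: [-0.702, 0.089, -0.078, 0.703]
contact_force: [0.3, 2.8, -1.3]
finger_gap: 0.547
t 13.75 p [570.9 234.1  32.7] yaw -13.57 F [ 0.3  2.8 -1.3] gap 0.547
mould frame tool [-80.6  -0.2  32.7] lid origin x,y [-79.4   0.2] underside ~ 54.7 tilt [-0.016 -1.    -0.   ] yaw err deg 0.01
```

View pics/w7.png

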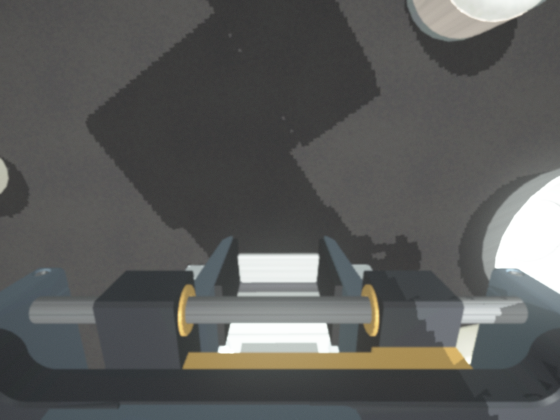

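The tab (278,270) is held between the pads: opening 0.547, about 50 mm. Swing it along the arc.

```bash
python3 -m handwheel '[[[0.12,-0.25,0],0,0.7],[[0.13,-0.25,0],0,0.7],[[0.16,-0.21,0],0,0.7],[[0.16,-0.21,0],0,0.7],[[0.18,-0.19,0],0,0.7],[[0.18,-0.19,0],0,0.7],[[0,0,0],0,0.7]]'
python3 -c "
from h import *
mpose()"
```

```text
t: 14.38
tool_pos: [0.5946, 0.2285, 0.0672]
ee_rot: [-0.702, 0.091, -0.077, 0.703]
contact_force: [0.1, 0.1, 0.6]
finger_gap: 0.545
t 14.38 p [594.6 228.5  67.2] yaw -13.6 F [0.1 0.1 0.6] gap 0.545
mould frame tool [-56.2  -0.   67.2] lid origin x,y [-55.    0.4] underside ~ 89.2 tilt [-0.02  -1.    -0.001] yaw err deg -0.02
```

```bash
python3 -m handwheel '[[[0.21,-0.16,0],0,0.7],[[0.21,-0.16,0],0,0.7],[[0.23,-0.13,0],0,0.7],[[0.23,-0.13,0],0,0.7],[[0,0,0],0,0.7]]'
python3 -c "
from h import *
mpose()
s=snap('side','d8');L=loc(cloud(s),C,YAW);cv2.imwrite('pics/c8.png',cv2.resize(s['color'][190:320,180:310],(500,500),interpolation=cv2.INTER_CUBIC)[:,:,::-1])
"
```

```text
t: 14.8
tool_pos: [0.6187, 0.2227, 0.0824]
ee_rot: [-0.701, 0.091, -0.077, 0.703]
contact_force: [0.3, -0.8, -1.0]
finger_gap: 0.545
t 14.8 p [618.7 222.7  82.4] yaw -13.63 F [ 0.3 -0.8 -1. ] gap 0.545
mould frame tool [-31.4   0.1  82.4] lid origin x,y [-30.2   0.5] underside ~ 104.4 tilt [-0.02  -1.    -0.001] yaw err deg -0.05
```

View pics/c8.png

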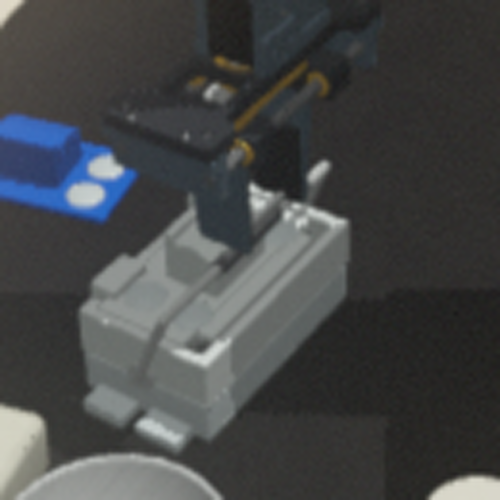

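The bail is up at about 1.2 rad, still held in the pads and just short of the ramp, with the lid still seated. I grip harder and carry on over the crest.

```bash
python3 -m handwheel '[[[0,0,0],0,0.8],[[0,0,0],0,0.8],[[0.24,-0.08,0],0,0.8],[[0.24,-0.06,0],0,0.8],[[0.24,-0.04,0],0,0.8],[[0.24,-0.02,0],0,0.8],[[0,0,0],0,0.8]]' 30
python3 -c "
from h import *
mpose()"
```

```text
t: 15.43
tool_pos: [0.641, 0.2175, 0.0882]
ee_rot: [-0.701, 0.093, -0.075, 0.703]
contact_force: [-1.2, -0.4, -0.9]
finger_gap: 0.524
t 15.43 p [641.  217.5  88.2] yaw -13.62 F [-1.2 -0.4 -0.9] gap 0.524
mould frame tool [-8.6  0.2 88.2] lid origin x,y [-7.4  0.6] underside ~ 110.2 tilt [-0.026 -1.    -0.001] yaw err deg -0.04
```

```bash
python3 -m handwheel '[[[0.25,-0.02,0],0,0.8],[[0.25,0,0],0,0.8],[[0.25,0,0],0,0.8],[[0.25,0,0],0,0.8],[[0,0,0],0,0.8]]'
python3 -c "
from h import *
mpose()"
```

```text
t: 15.85
tool_pos: [0.663, 0.2122, 0.0877]
ee_rot: [-0.701, 0.097, -0.071, 0.703]
contact_force: [-2.8, -0.3, 2.7]
finger_gap: 0.526
t 15.85 p [663.  212.2  87.7] yaw -13.65 F [-2.8 -0.3  2.7] gap 0.526
mould frame tool [14.   0.2 87.7] lid origin x,y [15.2  0.6] underside ~ 109.7 tilt [-0.036 -0.999 -0.002] yaw err deg -0.07
```

```bash
python3 -m handwheel '[[[0.1,0,0],0,0.8],[[0,0,0],0,0.3],[[0,0,0],0,0.1],[[0,0,0],0,0],[[0,0,0],0,0],[[0,0,0],0,0],[[0,-0.7,0],0,0],[[0,-1,0],0,0],[[0,-1,0],0,0],[[0,-0.5,0],0,0]]'
python3 - <<'E'
from h import *
mpose()
for n in('wrist','side','scene'):
    s=snap(n,n+'9');L=loc(cloud(s),C,YAW);g=s['color'].min(-1)
    q=L[(abs(L[...,1])<25)&(L[...,2]>106)&(L[...,2]<130)&(abs(L[...,0])<60)]
    if len(q)>5:
        m=np.median(q,0);print(n,'tab',len(q),m.round(1),'bail angle',np.arctan2(m[2]-34,-m[0]).round(3))
    q=L[(L[...,0]>-36)&(L[...,0]<-24)&(abs(L[...,1])<55)&(L[...,2]>50)&(L[...,2]<80)&(g>60)]
    r=L[(L[...,0]>20)&(L[...,0]<28)&(abs(L[...,1])<60)&(L[...,2]>50)&(L[...,2]<75)&(g>60)]
    print(n,'plate front',len(q),np.median(q[:,2]).round(1),'rear',len(r),np.median(r[:,2]).round(1) if len(r) else '')
d=load('side9')['color'][190:320,180:310];w=load('wrist9')['color']
cv2.imwrite('pics/c9.png',np.hstack([cv2.resize(d,(400,400)),cv2.resize(w[:,70:490],(400,400))])[:,:,::-1])
E
```

```text
t: 16.68
tool_pos: [0.6698, 0.2094, 0.1666]
ee_rot: [0.702, -0.097, 0.071, -0.702]
contact_force: [-0.2, -1.1, 0.7]
finger_gap: 0.999
t 16.68 p [669.8 209.4 166.6] yaw -13.67 F [-0.2 -1.1  0.7] gap 0.999
mould frame tool [ 21.3  -0.9 166.6] lid origin x,y [22.5 -0.5] underside ~ 188.6 tilt [-0.036 -0.999 -0.005] yaw err deg -0.09
wrist tab 664 [ 10.5   0.3 120.1] bail angle 1.692
wrist plate front 1307 61.9 rear 323 64.1
side tab 114 [ 10.1   1.8 116.9] bail angle 1.692
side plate front 186 61.5 rear 33 63.5
scene tab 45 [ 13.5  -1.8 119. ] bail angle 1.729
scene plate front 41 61.7 rear 56 62.7
```

View pics/c9.png

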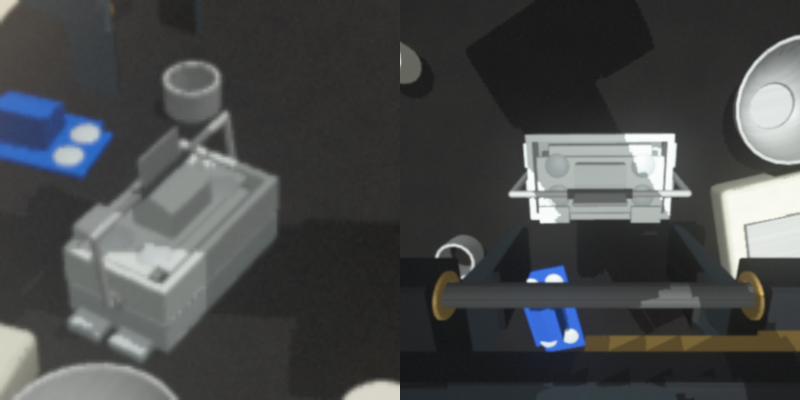

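```bash
python3 - <<'E'
from h import *
for n in('wrist9','scene9','wrist6'):
    s=load(n);L=loc(cloud(s),C,YAW);g=s['color'].min(-1)
    for y0,y1 in((-66,-30),(30,66)):
        print(n,y0,[(x,len(q),np.median(q[:,2]).round(1)) for x in range(-34,36,6) for q in [L[(abs(L[...,0]-x)<3)&(L[...,1]>y0)&(L[...,1]<y1)&(L[...,2]>54)&(L[...,2]<68)]] if len(q)>3])
    q=L[(abs(L[...,1])<24)&(L[...,0]>-19)&(L[...,0]<-4)&(L[...,2]>80)&(L[...,2]<104)]
    if len(q)>9: print('ramp slope',np.polyfit(q[:,0],q[:,2],1)) 
E
```

```text
wrist9 -66 [(-34, 151, np.float64(61.5)), (-28, 173, np.float64(61.8)), (-22, 207, np.float64(63.1)), (-16, 197, np.float64(63.9)), (-10, 187, np.float64(63.2)), (-4, 207, np.float64(62.5)), (2, 176, np.float64(61.9)), (8, 199, np.float64(62.2)), (14, 62, np.float64(63.0)), (20, 31, np.float64(64.7)), (26, 177, np.float64(63.4)), (32, 66, np.float64(62.3))]
wrist9 30 [(-34, 171, np.float64(61.7)), (-28, 172, np.float64(62.0)), (-22, 214, np.float64(63.1)), (-16, 197, np.float64(63.8)), (-10, 202, np.float64(63.7)), (-4, 198, np.float64(62.7)), (2, 173, np.float64(62.1)), (8, 203, np.float64(62.3)), (14, 56, np.float64(63.2)), (20, 60, np.float64(64.4)), (26, 170, np.float64(63.4)), (32, 70, np.float64(62.2))]
ramp slope [ 0.43750034 94.79859742]
scene9 -66 [(-34, 10, np.float64(61.1)), (-28, 13, np.float64(61.7)), (-22, 12, np.float64(62.6)), (-16, 10, np.float64(65.5)), (-4, 18, np.float64(60.7)), (2, 11, np.float64(61.6)), (8, 17, np.float64(62.4)), (14, 15, np.float64(64.2)), (20, 15, np.float64(63.7))]
scene9 30 [(-34, 6, np.float64(59.3)), (-4, 6, np.float64(60.5)), (2, 6, np.fl
[... 189 characters left out ...]
rist6 -66 [(-34, 500, np.float64(62.4)), (-28, 463, np.float64(63.0)), (-22, 596, np.float64(63.8)), (-16, 536, np.float64(64.9)), (-10, 339, np.float64(64.0)), (-4, 262, np.float64(63.3)), (2, 192, np.float64(63.1)), (8, 129, np.float64(63.3)), (14, 133, np.float64(64.1)), (20, 116, np.float64(64.6)), (26, 91, np.float64(64.3))]
wrist6 30 [(-34, 511, np.float64(62.7)), (-28, 496, np.float64(63.1)), (-22, 611, np.float64(64.0)), (-16, 538, np.float64(65.1)), (-10, 346, np.float64(64.1)), (-4, 254, np.float64(63.3)), (2, 181, np.float64(63.4)), (8, 118, np.float64(63.3)), (14, 117, np.float64(63.9)), (20, 107, np.float64(64.4)), (26, 75, np.float64(64.0))]
ramp slope [ 0.5881147  97.37580416]
```

The plate has domes on it. Its flat strips read 61.6 mm at the front and 62.2 mm at the rear, so it is level within about 0.01 rad with the underside at about 56 mm. The bail reads 1.69–1.73 rad. Hand in.

```bash
python3 -c "
from h import *
print(arm.finish_job());st()"
```

```text
the job is handed in; nothing more can be done
None
the job is handed in; nothing more can be done
```

The mould is closed and clamped, and I handed the job in at about 17 s of the 59 s. No verdict is reported, so the figures below come from my own camera checks.

**What I did:** I gripped the white lid by its crown and lowered it rear-down, with its front resting on the front wall. I then slid it back under both lugs and let it drop onto the seal. For the bail, I pinched the thumb tab by its side edges, swung it over the crest, let go and backed off upwards.

**Last checks:**
- **Before clamping:** the lid was flat, underside about 57.3 mm up and about 1 mm rear of centre, with the bail still at about 0.4 rad.
- **After clamping:** the underside is about 56 mm up and level within about 0.01 rad. The bail reads 1.69 rad in two views and 1.73 in the third, in the saddle. The gripper is clear of everything.
- **Bystanders:** I never touched them on purpose and they look in place in the pictures, but I did not measure their positions again.

**What disagreed:**
- **Tool height:** the reported TCP height was about 40 mm lower than the cameras showed from the start, though x and y agreed. Because of this my first grasp closed in the air above the crown, touching nothing. I used the camera heights from then on.
- **Rear plate height:** one reading after clamping (63.5–64 mm) hinted at a tilt. It came from the domes on the lid; the flat strips at front and rear read 61.6 and 62.2 mm.

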